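# Lock the tube tray in its slide holder

### The arm

A 6-joint arm with a two-finger parallel gripper is mounted at the origin on the work surface. World frame = base frame: x ahead of the robot, y to its left, z up, the work surface at z = 0. Lengths are in mm, angles in rad, forces in N, time in s.
With the tool pointing down it reaches from about 275 to 775 mm from the base axis. Payload 14.6 kg.
Tool frame: the origin (TCP) lies at the very end of the fingers, on their centre line; the grasp point (between the pads) lies 19 mm behind it; z points along the fingers, y is the line along which they close (so a half turn about z gives the same grasp; the last joint's range is limited). The gripper opens to 85 mm and grips with 20 to 120 N. Pads are 22 mm wide; open, the fingers measure 114 mm over their backs; the gripper's body (76 mm by 85 mm) begins 54 mm behind the grasp point. The pads swing forward as they close: fully open they stand 13 mm farther back than shut.
Start: joints at [1.127, 0.263, -0.048, 1.259, 0, 1.415], TCP at [149.526, 503.26, 231.278] pointing down, gripper open.
Joint ranges: [-2.65, 2.65], [-0.89, 1.7], [-1.18, 1.37], [-2.13, 2.11], [-1.35, 1.29], [-3.14, 3.14]. Speed limits (rad/s): [1.89, 1.89, 2.57, 2.79, 3.14, 3.14].

### API

Orientations are given as a unit quaternion [x, y, z, w].
In Python, from plant import robot, eyes, ticket gives the robot as it stands. The module is installed in compiled form; this text tells all that it offers.
- The arm moves only by the shell command python3 -m handwheel 'ROWS' [FORCE]. ROWS is JSON, a list of rows, each an object of numbers: "wx", "wy", "wz": the turn, a rotation vector about the tool's x, y, z in rad; "tx", "ty", "tz": the shift along the tool's x, y, z in mm; "claw": the gripper command: -1 is fully open, 1 is shut, values between are in proportion. A call has 1 to 12 rows; each row is the pose to reach, as a shift and turn from the pose commanded when the call began, along the tool's axes at that moment; what a row does not reach only later rows make up. A row lasts 1/10 s, in which the tool goes at most 50 mm and 8.59 degrees, less where a joint would pass 70% of its speed; a pose out of reach is approached as far as the arm can. A call with a gripper value outside its range is refused whole. The fingers move at their own pace and stop on an object; FORCE is the grip in N (left out, the last holds). Time passes only in rows, so rows that repeat a pose let the fingers close. It gives the time, the measured TCP pose, the force, the opening and the grip force at its end, in the units of the state.
- robot.get_state(): the state, without advancing time (a new reading comes with each control period).
- eyes.capture(name): name is "scene" or "side" or "wrist"; returns a dict with "color" (400x640x3 uint8, red, green, blue), "range_z" (400x640 float32, mm along the optical axis (not along the pixel's ray), 0 where there is no reading), "camera_matrix" (3x3 intrinsics, pixels), "k1" (the pictures are not rectified: a ray, as slopes to the right and down, at radius r is drawn at 1 + k1 r^2 times it, then the intrinsics apply), "extrinsics" (4x4, takes a point from camera to world coordinates). Camera axes: x right, y down, z forward; pixel columns grow to the right and rows downward; lengths in mm; the calibration is good to about 2 mm. A picture is of the moment at which its call begins.
- ticket.finish_job(): hands the job in; it is judged then, once.
The state is a dict: "t": time; "qpos": joint angles; "qd": joint speeds; "effort": joint torques, N m; "tool_pos": TCP position; "orientation": TCP orientation; "ft_force": force on the tool from outside, world axes, zero at the start; "wrist_torque": the same for the moment, N m; "width": finger opening in mm; "grip_force": force on a finger pad.
Only numpy, scipy, OpenCV 4.12 (cv2) and the standard library are available. Lean on these libraries where they do the work, as an engineer would, in place of code of your own. Each camera call takes 0.05 s, during which the arm holds its last target. There are 200 camera calls.

### The job

Lock the white tray of blood tubes in the metal slide holder: take the release bar, hold it up while you slide the carriage along so that its sprung rubber pad gently pushes the tray up against the end fence and is squeezed in about halfway, then let the bar go so that its tooth drops fully into the nearest notch and the pad stays pressed on the tray. Do not drag the tooth over the notches, do not crush the tray, and leave everything else on the bench where it is.

Things in the scene. Friction and masses are not known exactly. Their poses are not given: they have to be found in the camera images.
- fixture: the tray holder bolted to the bench: aluminium deck 164 mm across (x), 410 mm long (y), 12 mm thick; origin at bench height near its middle; +y is the slide direction, from carriage to tray and end fence. 10 mm high guide strips at x = +-56 mm keep the tray straight. The end fence is an upright plate 46 mm high across the +y end; its inner face is at y = 110 to 155 mm, set anew each run, not reported.
- comb: toothed steel strip (12 mm wide) along the deck's +x edge, at x = 78 mm in the holder's frame; origin and axes as the holder's. Teeth every 8 mm along y, 4 mm thick, with roof-shaped tops 40 mm above the bench; the notches between are 4 mm wide.
- carriage: grey block, 100 mm across, 90 mm along the slide, top 49 mm above the bench, that slides along the holder's +y (travel 165 mm, starting at y = -150 mm of the holder) once the bar is up. Origin at deck height under its middle, axes as the holder's. It drags with 2 N plus 60 N per m/s.
- pad_out (a point): point on the carriage, 69 mm ahead (+y) of its origin and 30 mm above the bench: where the middle of the sprung pad's front face is when the pad is fully out (it does not move with the pad). The pad is a black plate 84 mm wide, 30 mm high, carried on the carriage's front; it can be pushed in 16 mm along -y: 2 N to start, then 0.5 N per mm (half in 6 N, end of travel 10 N).
- bar_grip (a point): middle of the release bar's gripping length, 100 mm above the bench when down, 30 mm behind (-y) the carriage's middle; axes as the holder's. Level steel bar 10 mm thick along the slide, 14 mm high, reaching from 43 mm to the -x side to 83 mm to the +x side of this point, on posts 40 mm either side of it; 44 mm of free space under it.
- release_bar (a joint): height of the release bar, m: 0 down (tooth fully in a notch, as at the start), 0.012 at the upper stop. The tooth, a 3 mm round pin on the bar's +x end, reaches 7 mm below the tops of the comb's teeth: clear when the bar is over 7 mm up. Spring and weight press it down with 12 N when down, 14.4 N at the top (damped, 25 N per m/s).
- tray: white tray of capped tubes, loose on the deck between pad and end fence: 100 x 100 mm, tray 24 mm high, tubes to 82 mm; origin at the centre of its underside, axes along the holder's. 0.16 to 0.24 kg; slides on the deck with about 0.7 to 1.7 N. It starts 30 to 76 mm ahead of the pad and clear of the fence.
- spare_tray: another such tray of tubes, on the bench beyond the holder; leave alone. Origin under its centre.
- glove_box: box of gloves, 120 x 230 x 75 mm, on the right; leave alone. Origin under its centre.
- jar: closed jar, 72 mm across, 100 mm high; leave alone. Origin under its centre.
- needle_bin: small open grey bin, 100 x 150 x 50 mm; leave alone. Origin under its centre.
- tape_roll: roll of tape, 52 mm across, 19 mm high, lying on the bench close in front of the holder; leave alone. Origin under its centre.
- plaster_box: small carton 45 x 75 x 22 mm close behind the holder; leave alone. Origin under its centre.
- pen: pen 120 mm long, 10 mm thick, lying close in front of the holder; leave alone. Origin under its centre.
Mind the look-alikes: they are no part of the job. What is shaped like the tray but green is not meant.

How it is judged:
By the outcome, as a careful person would: the job done as asked, in the order asked, and still so for the second after the job is handed in, with the robot touching nothing.
It also fails if it takes over 61 s, if anything falls off the work surface, if the arm or the gripper's body presses on something with over 40 N, if the wrist force passes 120 N, or if a joint passes its speed limit or range.

## Working session

There is one attempt and no reset: what is moved stays moved. The work goes in short steps, Python scripts to look and compute and a shell command to move; the robot and the scene stay as the last step left them, time stands still between calls to the robot, and variables do not carry over. Pictures are saved under pics/ and viewed, at most 10 in all, crops included, and the job is handed in when it is done.

```bash
mkdir -p pics; cat > h.py <<'E'
import numpy as np, cv2
from plant import robot, eyes, ticket
from scipy.spatial.transform import Rotation as R
def cap(n,save=None):
    c=eyes.capture(n); np.savez('last_%s.npz'%n,**{k:np.asarray(v) for k,v in c.items()})
    if save: cv2.imwrite('pics/'+save,c['color'][:,:,::-1])
    return c
def load(n): return dict(np.load('last_%s.npz'%n))
def ray(c,u,v):
    K=c['camera_matrix'];k=float(c['k1'])
    d=np.array([(u-K[0,2])/K[0,0],(v-K[1,2])/K[1,1]]);s=d.copy()
    for _ in range(20): s=d/(1+k*(s@s))
    E=c['extrinsics'];return E[:3,3],E[:3,:3]@np.array([s[0],s[1],1])
def atz(c,u,v,z):
    o,d=ray(c,u,v);return o+d*(z-o[2])/d[2]
def dep(c,u,v):
    o,d=ray(c,u,v);return o+d*float(np.median(c['range_z'][v-1:v+2,u-1:u+2]))
E
python3 - <<'E'
from h import *
a=cap('scene')['color'];b=cap('side')['color']
cv2.imwrite('pics/a.png',a[:,:,::-1]);cv2.imwrite('pics/b.png',b[:,:,::-1])
s=robot.get_state();print(s)
E
```

```text
{'t': 0.1, 'qpos': array([ 1.12671684e+00,  2.63459355e-01, -4.88559250e-02,  1.25938949e+00,
        3.66932063e-05,  1.41548149e+00]), 'qd': array([-3.19886787e-04, -1.10643295e-03,  1.47266311e-03,  4.35546886e-05,
        1.23608286e-03, -1.01581783e-03]), 'effort': array([ 2.28178935e-03, -6.38576818e+01,  3.85064149e+01,  9.93471971e-03,
       -2.31290242e-04, -8.28048542e-06]), 'tool_pos': array([149.40373571, 503.04823871, 230.88777908]), 'orientation': array([ 1.43881205e-01,  9.89594863e-01, -4.28556294e-04, -1.51628345e-04]), 'ft_force': array([ 0.31007278,  0.26505444, -0.11485493]), 'wrist_torque': array([-0.03187836, -0.02886864,  0.05933478]), 'grip_force': 0.0, 'width': 85.263815364169}
```

View pics/a.png

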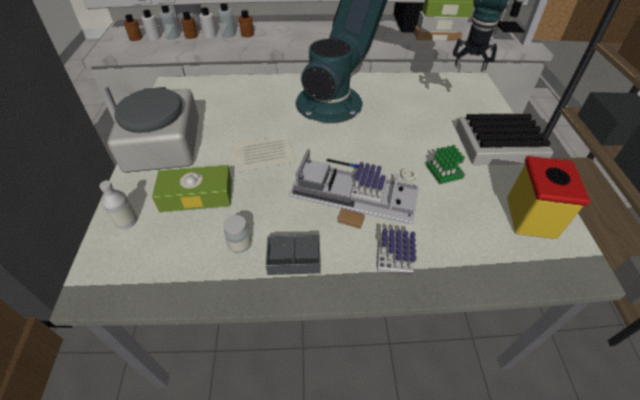

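View pics/b.png

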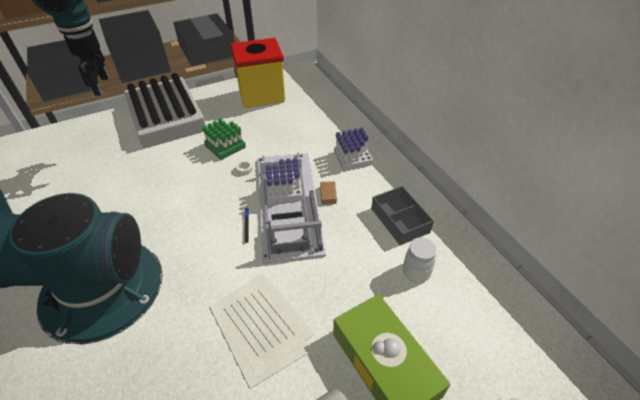

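The scene view shows the holder at about (355,188), with the carriage at its left end and the tray at (368,178). Possible mix-ups for the tray are the spare tray (397,247), which is off the holder, and the green rack (445,163), which is the wrong colour. The one in the holder at (368,178) is the one I want. The side view shows the release bar at (293,226). Next I'll check both in a close crop.

```bash
python3 - <<'E'
from h import *
a=load('scene')['color'][140:230,285:425];b=load('side')['color'][145:265,240:345]
f=lambda x,w,h:cv2.resize(x,(w,h),interpolation=cv2.INTER_CUBIC)[:,:,::-1]
cv2.imwrite('pics/c.png',f(a,784,504)); cv2.imwrite('pics/d.png',f(b,525,600))
E
```

```text
(no output)
```

View pics/c.png

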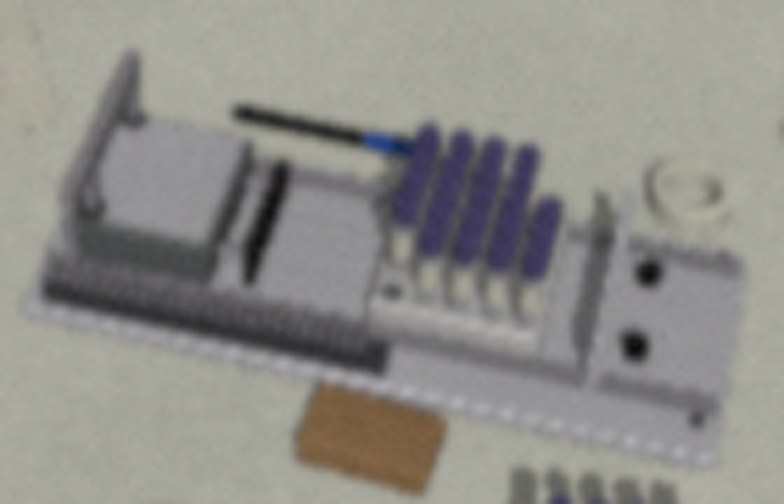

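View pics/d.png

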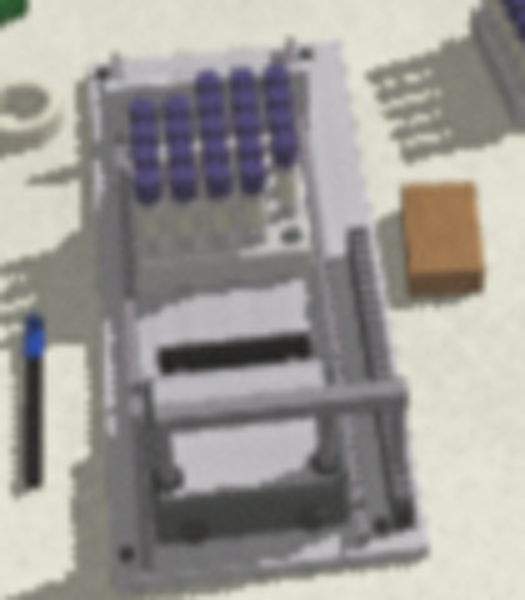

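Crop c (scene) shows the tray's purple-capped tubes at (470,210) between the black pad (265,220) and the fence (598,290). The bar runs from (132,55) to (75,200). Crop d (side) shows the bar from (152,402) to (402,392), the comb at x≈375, and the deck corners at (97,72), (342,42), (425,550) and (118,588).

```bash
python3 - <<'E'
from h import *
np.set_printoptions(precision=1,suppress=True)
a=load('scene');b=load('side')
A=lambda x,y:(285+x/5.6,140+y/5.6); B=lambda x,y:(240+x/5,145+y/5)
print('scene corners NL,NR,FR',[atz(a,*A(*p),12) for p in [(30,305),(715,462),(742,262)]])
C=[atz(b,*B(*p),12) for p in [(97,72),(342,42),(425,550),(118,588)]];print('side',C, np.mean(C,0))
print('bar side z105',[atz(b,*B(*p),103) for p in [(152,402),(402,392)]])
print('bar scene',[atz(a,*A(*p),103) for p in [(132,57),(75,195)]])
E
python3 -m handwheel '[{"tx":0}]'
```

```text
scene corners NL,NR,FR [array([ 539. , -161.1,   12. ]), array([670.6, 219. ,  12. ]), array([520.4, 267.6,  12. ])]
side [array([514.3, 262.5,  12. ]), array([666.8, 217.8,  12. ]), array([ 531.6, -166.9,   12. ]), array([ 381.6, -117.6,   12. ])] [523.6  48.9  12. ]
bar side z105 [array([422.1, -85.8, 103. ]), array([ 534.7, -135.7,  103. ])]
bar scene [array([425.4, -97.2, 103. ]), array([ 539.6, -131.5,  103. ])]$[0]: bad value
```

```bash
python3 -m handwheel '[{"wx":0,"wy":0,"wz":0.045,"tx":-40,"ty":-42,"tz":0,"claw":-1},{"wx":0,"wy":0,"wz":0.045,"tx":-474,"ty":-501,"tz":0,"claw":-1},{"wx":0,"wy":0,"wz":0.045,"tx":-474,"ty":-501,"tz":0,"claw":-1},{"wx":0,"wy":0,"wz":0.045,"tx":-474,"ty":-501,"tz":0,"claw":-1},{"wx":0,"wy":0,"wz":0.045,"tx":-474,"ty":-501,"tz":0,"claw":-1},{"wx":0,"wy":0,"wz":0.045,"tx":-474,"ty":-501,"tz":0,"claw":-1},{"wx":0,"wy":0,"wz":0.045,"tx":-474,"ty":-501,"tz":0,"claw":-1},{"wx":0,"wy":0,"wz":0.045,"tx":-474,"ty":-501,"tz":0,"claw":-1},{"wx":0,"wy":0,"wz":0.045,"tx":-474,"ty":-501,"tz":0,"claw":-1},{"wx":0,"wy":0,"wz":0.045,"tx":-474,"ty":-501,"tz":0,"claw":-1},{"wx":0,"wy":0,"wz":0.045,"tx":-474,"ty":-501,"tz":0,"claw":-1},{"wx":0,"wy":0,"wz":0.045,"tx":-474,"ty":-501,"tz":0,"claw":-1}]'
```

```text
t: 1.3
tool_pos: [418.1, -28.1, 231.3]
orientation: [0.166, 0.986, 0.0, 0.0]
ft_force: [1.4, 1.4, -0.4]
width: 85.0
grip_force: 0.0
```

```bash
python3 -m handwheel '[{"wx":0,"wy":0,"wz":0,"tx":-33,"ty":-33,"tz":0,"claw":-1},{"wx":0,"wy":0,"wz":0,"tx":-67,"ty":-66,"tz":0,"claw":-1},{"wx":0,"wy":0,"wz":0,"tx":-67,"ty":-66,"tz":0,"claw":-1},{"wx":0,"wy":0,"wz":0,"tx":-67,"ty":-66,"tz":0,"claw":-1}]'; python3 - <<'E'
from h import *
c=cap('wrist','w1.png');s=robot.get_state();print(s['tool_pos'],s['orientation'],c['extrinsics'].round(3),c['camera_matrix'],c['k1'])
E
```

```text
t: 1.7
tool_pos: [459.3, -110.8, 230.7]
orientation: [0.167, 0.986, 0.0, -0.001]
ft_force: [-0.8, 0.4, 0.6]
width: 85.3
grip_force: 0.0
[ 459.01189477 -109.94970488  230.94215007] [ 1.66378927e-01  9.86061715e-01  2.18673495e-04 -5.46542528e-04] [[ 3.28000e-01  8.94000e-01  3.05000e-01  3.80742e+02]
 [ 9.45000e-01 -3.11000e-01 -1.05000e-01 -8.36790e+01]
 [ 1.00000e-03  3.23000e-01 -9.47000e-01  3.71921e+02]
 [ 0.00000e+00  0.00000e+00  0.00000e+00  1.00000e+00]] [[341.71935331   0.         316.5203375 ]
 [  0.         341.71935331 201.41664366]
 [  0.           0.           1.        ]] -0.06353876647166988
```

View pics/w1.png

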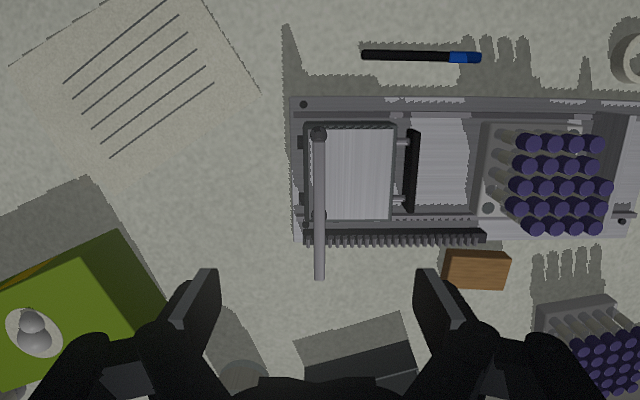

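The wrist view shows the bar upright in the picture from (317,128) to (320,280), the comb at v≈238, and the pad front at about (417,170). The tray's tubes start at u≈483 and the fence is at about u=625.

```bash
cat >> h.py <<'E'
def cloud(c,st=1):
    h,w=c['range_z'].shape;K=c['camera_matrix'];D=np.array([float(c['k1']),0,0,0])
    u,v=np.meshgrid(np.arange(w),np.arange(h));p=np.stack([u,v],-1).reshape(-1,1,2).astype(np.float32)
    s=cv2.undistortPoints(p,K,D).reshape(h,w,2);z=c['range_z']
    P=np.dstack([s*z[...,None],z])@c['extrinsics'][:3,:3].T+c['extrinsics'][:3,3]
    P[z==0]=np.nan;return P
def tri(L):
    A=0;b=0
    for c,u,v in L:
        o,d=ray(c,u,v);d=d/np.linalg.norm(d);M=np.eye(3)-np.outer(d,d);A=A+M;b=b+M@o
    return np.linalg.solve(A,b)
E
python3 - <<'E'
from h import *
np.set_printoptions(precision=1,suppress=True)
w=load('wrist');b=load('side');a=load('scene')
print('tri bar ends side+wrist', tri([(w,317,128),(b,270.8,225.4)]),tri([(w,320,279),(b,320.3,223.4)]))
P=cloud(w)
m=np.zeros(P.shape[:2],bool);m[135:278,300:335]=1;m&=(P[...,2]>85)&(P[...,2]<125)
q=P[m];print('bar depth',len(q),np.percentile(q[:,2],[5,50,95]),q.mean(0),q.min(0),q.max(0))
l=cv2.fitLine(q[:,:2].astype(np.float32),cv2.DIST_HUBER,0,.01,.01).ravel();print('bar yaw',np.degrees(np.arctan2(l[1],l[0])))
# frame guess
for n,bx in dict(comb=(305,480,225,248),capblk=(330,385,130,210)).items():
    pass
m=np.zeros(P.shape[:2],bool);m[225:250,330:485]=1;m&=(P[...,2]>34)&(P[...,2]<46);q=P[m]
l=cv2.fitLine(q[:,:2].astype(np.float32),cv2.DIST_HUBER,0,.01,.01).ravel();print('comb',len(q),q.mean(0),'yaw y',np.degrees(np.arctan2(l[1],l[0])))
hy=np.array([np.cos(np.radians(70.9)),np.sin(np.radians(70.9))]);hx=np.array([hy[1],-hy[0]])
for v in (160,180,200):
    r=P[v,300:640:4];t=np.c_[np.arange(300,640,4),(r[:,:2]-[462,-108])@hx,(r[:,:2]-[462,-108])@hy,r[:,2]]
    print(v);print(t[::1][np.r_[0:10,20:35,40:50,70:85]])
E
```

```text
tri bar ends side+wrist [415.2 -93.7 112.3] [ 536.2 -134.9  103.4]
bar depth 1635 [103.8 105.3 106.5] [ 472.4 -113.3  105.1] [ 418.6 -138.8   86.8] [536.7 -91.3 107.5]
bar yaw -18.778154
comb 815 [564.4 -44.1  37.2] yaw y 71.3097
160
[[300.   -8.6 -20.9  10.7]
 [304.  -16.1 -15.3  46.2]
 [308.  -17.  -11.4  50.5]
 [312.  -16.9  -7.6  50.2]
 [316.  -28.5  -3.7 105.1]
 [320.  -28.5  -0.5 105.1]
 [324.  -28.2   2.7 103.8]
 [328.  -16.9   7.7  50.2]
 [332.  -16.8  11.6  49.5]
 [336.  -16.8  15.4  49.9]
 [380.  -16.9  57.7  49.9]
 [384.  -17.   61.4  50.4]
 [388.  -17.   65.3  50.4]
 [392.  -16.4  69.8  47.5]
 [396.   -8.5  82.6  10.3]
 [400.   -8.5  86.9  10.2]
 [404.   -8.7  91.1  10.8]
 [408.  -12.8  90.1  30.3]
 [412.  -15.8  90.1  44.6]
 [416.    nan   nan   nan]
 [420.   -8.7 108.6  10.7]
 [424.   -8.7 113.   10.5]
 [428.   -8.6 117.5  10.3]
 [432.   -8.8 121.7  10.7]
 [436.   -8.7 126.2  10.3]
 [460.   -8.6 153.3   9.1]
 [464.   -8.8 157.4  10.1]
 [468.   -8.9 161.5  10.8]
 [472.   -8.8 166.3  10.1]
 [476.   -9.6 169.   13.8]
 [480.  -12.2 167.5  25.8]
 [484.  -13.6 168.4  32.6]
 [
[... 2494 characters left out ...]
436.   36.9 131.1  10.8]
 [460.   37.3 159.2   9.7]
 [464.   36.7 163.   11.5]
 [468.   37.  168.   10.7]
 [472.   34.  168.3  19.6]
 [476.   31.3 168.8  27.6]
 [480.   29.3 170.3  33.4]
 [484.   28.5 173.4  36. ]
 [488.   29.2 178.8  34. ]
 [492.   28.9 182.7  34.8]
 [496.   20.7 173.4  59. ]
 [580.   10.7 236.8  89.1]
 [584.   14.3 250.2  78.4]
 [588.   13.2 251.3  81.8]
 [592.   12.  252.4  85.2]
 [596.   10.7 252.9  89.2]
 [600.   11.2 258.4  87.7]
 [604.   23.8 297.3  50.5]
 [608.   21.7 296.3  56.5]
 [612.   22.1 301.9  55.5]
 [616.   37.  349.9  11.3]
 [620.   37.2 355.8  10.8]
 [624.   36.8 359.9  12. ]
 [628.   36.9 365.6  11.8]
 [632.   37.3 372.3  10.6]
 [636.   40.7 388.4   0.6]]
```

```bash
python3 -m handwheel '[{"wx":0,"wy":0,"wz":-0.005,"tx":1,"ty":3,"tz":20,"claw":-0.4},{"wx":0,"wy":0,"wz":-0.005,"tx":1,"ty":3,"tz":50,"claw":-0.4},{"wx":0,"wy":0,"wz":-0.005,"tx":1,"ty":3,"tz":80,"claw":-0.4},{"wx":0,"wy":0,"wz":-0.005,"tx":1,"ty":3,"tz":90,"claw":-0.4},{"wx":0,"wy":0,"wz":-0.005,"tx":1,"ty":3,"tz":90,"claw":-0.4},{"wx":0,"wy":0,"wz":-0.005,"tx":1,"ty":3,"tz":90,"claw":-0.4}]' 40; python3 - <<'E'
from h import *
c=cap('wrist','w2.png');w=load('wrist');s=robot.get_state();print(s['tool_pos'],s['orientation'])
P=cloud(c);hy=np.array([np.cos(np.radians(71.15)),np.sin(np.radians(71.15))]);hx=np.array([hy[1],-hy[0]])
X=(P[...,:2]-s['tool_pos'][:2])@np.c_[hx,hy]
m=(P[...,2]>95)&(P[...,2]<112)&(abs(X[...,1])<12)&(abs(X[...,0])<60)
print(m.sum(),X[m].mean(0),X[m].min(0),X[m].max(0),np.percentile(P[m][:,2],[5,50,95]))
E
```

```text
t: 2.35
tool_pos: [459.9, -106.8, 142.5]
orientation: [0.163, 0.987, -0.0, 0.001]
ft_force: [0.3, 0.0, -0.2]
width: 59.9
grip_force: 0.0
[ 460.08862497 -107.00662157  142.64248698] [ 1.63442676e-01  9.86552417e-01 -2.12936384e-04  8.80206221e-04]
2768 [ 3.46919398 -1.99287135] [-43.09629558  -7.038027  ] [59.97645392  3.04401227] [103.48758105 105.3173335  106.40847253]
```

View pics/w2.png

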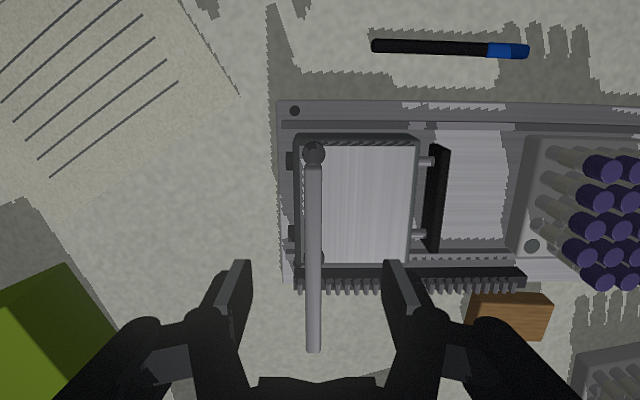

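The closer wrist view shows the bar at u≈314, between the fingers at about u 250 and 383. Depth puts its top at about 105–106 mm and the bar 2 mm to the -y side of the tool.

```bash
python3 -m handwheel '[{"wx":0,"wy":0,"wz":0,"tx":0,"ty":-2,"tz":20,"claw":-0.4},{"wx":0,"wy":0,"wz":0,"tx":0,"ty":-2,"tz":45,"claw":-0.4},{"wx":0,"wy":0,"wz":0,"tx":0,"ty":-2,"tz":62,"claw":-0.4},{"wx":0,"wy":0,"wz":0,"tx":0,"ty":-2,"tz":62,"claw":-0.4},{"wx":0,"wy":0,"wz":0,"tx":0,"ty":-2,"tz":62,"claw":0.3},{"wx":0,"wy":0,"wz":0,"tx":0,"ty":-2,"tz":62,"claw":1},{"wx":0,"wy":0,"wz":0,"tx":0,"ty":-2,"tz":62,"claw":1},{"wx":0,"wy":0,"wz":0,"tx":0,"ty":-2,"tz":62,"claw":1},{"wx":0,"wy":0,"wz":0,"tx":0,"ty":-2,"tz":62,"claw":1}]' 50
```

```text
t: 3.3
tool_pos: [459.4, -109.0, 80.2]
orientation: [0.164, 0.987, -0.0, 0.001]
ft_force: [-1.3, 2.0, 9.4]
width: 8.9
grip_force: 48.8
```

```bash
python3 -m handwheel '[{"wx":0,"wy":0,"wz":0,"tx":0,"ty":0,"tz":-2,"claw":1},{"wx":0,"wy":0,"wz":0,"tx":0,"ty":0,"tz":-4,"claw":1},{"wx":0,"wy":0,"wz":0,"tx":0,"ty":0,"tz":-6,"claw":1},{"wx":0,"wy":0,"wz":0,"tx":0,"ty":0,"tz":-8,"claw":1},{"wx":0,"wy":0,"wz":0,"tx":0,"ty":0,"tz":-10,"claw":1},{"wx":0,"wy":0,"wz":0,"tx":0,"ty":0,"tz":-10.5,"claw":1},{"wx":0,"wy":0,"wz":0,"tx":0,"ty":0,"tz":-10.5,"claw":1},{"wx":0,"wy":0,"wz":0,"tx":0,"ty":0,"tz":-10.5,"claw":1}]'; python3 - <<'E'
from h import *
c=cap('wrist');P=cloud(c);s=robot.get_state()
hy=np.array([np.cos(np.radians(71.15)),np.sin(np.radians(71.15))]);hx=np.array([hy[1],-hy[0]])
X=(P[...,:2]-s['tool_pos'][:2])@np.c_[hx,hy]
m=(P[...,2]>98)&(P[...,2]<125)&(abs(X[...,1])<6)&(X[...,0]>-35)&(X[...,0]<-15)
print(s['tool_pos'],s['ft_force'],m.sum(),np.percentile(P[m][:,2],[5,50,95]),X[m].mean(0))
E
```

```text
t: 4.1
tool_pos: [459.2, -109.0, 89.6]
orientation: [0.164, 0.987, 0.0, 0.0]
ft_force: [5.8, -0.9, -13.8]
width: 8.9
grip_force: 48.5
[ 459.24604733 -108.96551652   89.61216916] [  6.49126508  -1.33406583 -13.46025136] 1232 [113.33623868 114.62874701 115.63067247] [-25.23622574  -0.03063759]
```

```bash
python3 -m handwheel '[{"wx":0,"wy":0,"wz":0,"tx":0,"ty":2,"tz":-0.4,"claw":1},{"wx":0,"wy":0,"wz":0,"tx":0,"ty":6,"tz":-0.7,"claw":1},{"wx":0,"wy":0,"wz":0,"tx":0,"ty":12,"tz":-0.7,"claw":1},{"wx":0,"wy":0,"wz":0,"tx":0,"ty":18,"tz":-0.7,"claw":1},{"wx":0,"wy":0,"wz":0,"tx":0,"ty":24,"tz":-0.7,"claw":1},{"wx":0,"wy":0,"wz":0,"tx":0,"ty":30,"tz":-0.7,"claw":1},{"wx":0,"wy":0,"wz":0,"tx":0,"ty":36,"tz":-0.7,"claw":1},{"wx":0,"wy":0,"wz":0,"tx":0,"ty":42,"tz":-0.7,"claw":1},{"wx":0,"wy":0,"wz":0,"tx":0,"ty":48,"tz":-0.7,"claw":1},{"wx":0,"wy":0,"wz":0,"tx":0,"ty":54,"tz":-0.7,"claw":1},{"wx":0,"wy":0,"wz":0,"tx":0,"ty":59,"tz":-0.7,"claw":1},{"wx":0,"wy":0,"wz":0,"tx":0,"ty":62,"tz":-0.7,"claw":1}]'
```

```text
t: 5.35
tool_pos: [479.1, -50.6, 90.2]
orientation: [0.164, 0.987, -0.001, -0.0]
ft_force: [4.0, -4.7, -13.8]
width: 9.3
grip_force: 48.6
```

```bash
python3 -m handwheel '[{"wx":0,"wy":0,"wz":0,"tx":0,"ty":2,"tz":0,"claw":1},{"wx":0,"wy":0,"wz":0,"tx":0,"ty":5,"tz":0,"claw":1},{"wx":0,"wy":0,"wz":0,"tx":0,"ty":8,"tz":0,"claw":1},{"wx":0,"wy":0,"wz":0,"tx":0,"ty":11,"tz":0,"claw":1},{"wx":0,"wy":0,"wz":0,"tx":0,"ty":14,"tz":0,"claw":1},{"wx":0,"wy":0,"wz":0,"tx":0,"ty":17,"tz":0,"claw":1},{"wx":0,"wy":0,"wz":0,"tx":0,"ty":20,"tz":0,"claw":1},{"wx":0,"wy":0,"wz":0,"tx":0,"ty":23,"tz":0,"claw":1},{"wx":0,"wy":0,"wz":0,"tx":0,"ty":26,"tz":0,"claw":1},{"wx":0,"wy":0,"wz":0,"tx":0,"ty":28,"tz":0,"claw":1},{"wx":0,"wy":0,"wz":0,"tx":0,"ty":30,"tz":0,"claw":1},{"wx":0,"wy":0,"wz":0,"tx":0,"ty":30,"tz":0,"claw":1}]'; python3 - <<'E'
from h import *
c=cap('wrist','w3.png');s=robot.get_state()
h=np.array([np.cos(np.radians(71.1)),np.sin(np.radians(71.1))])
d=s['tool_pos'][:2]-[459.2,-109.0];print(s['tool_pos'],'travel',d@h,'lat',d@[h[1],-h[0]],'Fy',s['ft_force'][:2]@h,s['ft_force'])
E
```

```text
t: 6.55
tool_pos: [488.8, -22.3, 90.2]
orientation: [0.164, 0.986, -0.001, 0.0]
ft_force: [4.6, -4.4, -14.6]
width: 9.2
grip_force: 48.7
[488.83547317 -22.2613672   90.20976034] travel 91.66159649504048 lat -0.058466722215925415 Fy -2.2180612801623356 [  4.85625522  -4.0071299  -14.18568914]
```

View pics/w3.png

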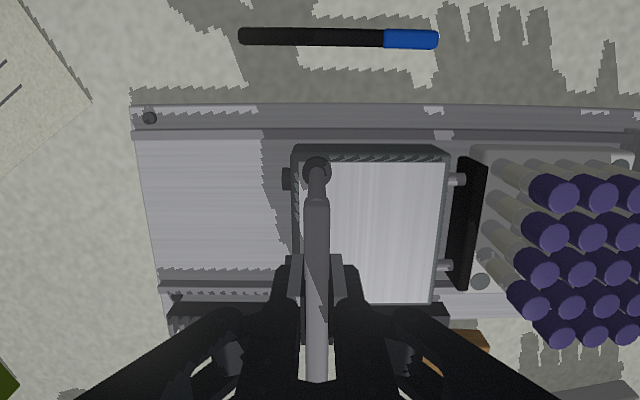

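The view shows the pad front, at u≈485, touching the tray. The travel is 91.7 mm and there's no fence load yet. I'll creep forward and read the force.

```bash
cat > st.py <<'E'
from h import *
h=np.array([np.cos(np.radians(71.1)),np.sin(np.radians(71.1))])
L=[]
for _ in range(1):
    s=robot.get_state();d=s['tool_pos'][:2]-[459.2,-109.0];print('travel %.2f lat %.2f z %.2f F %.2f'%(d@h,d@[h[1],-h[0]],s['tool_pos'][2],s['ft_force'][:2]@h))
E
python3 -m handwheel '[{"wx":0,"wy":0,"wz":0,"tx":0,"ty":1.5,"tz":0,"claw":1},{"wx":0,"wy":0,"wz":0,"tx":0,"ty":3,"tz":0,"claw":1},{"wx":0,"wy":0,"wz":0,"tx":0,"ty":4.3,"tz":0,"claw":1},{"wx":0,"wy":0,"wz":0,"tx":0,"ty":4.3,"tz":0,"claw":1}]' >/dev/null; python3 st.py
python3 -m handwheel '[{"wx":0,"wy":0,"wz":0,"tx":0,"ty":1,"tz":0,"claw":1},{"wx":0,"wy":0,"wz":0,"tx":0,"ty":2,"tz":0,"claw":1},{"wx":0,"wy":0,"wz":0,"tx":0,"ty":2,"tz":0,"claw":1},{"wx":0,"wy":0,"wz":0,"tx":0,"ty":2,"tz":0,"claw":1}]' >/dev/null; python3 st.py
python3 -m handwheel '[{"wx":0,"wy":0,"wz":0,"tx":0,"ty":1,"tz":0,"claw":1},{"wx":0,"wy":0,"wz":0,"tx":0,"ty":2,"tz":0,"claw":1},{"wx":0,"wy":0,"wz":0,"tx":0,"ty":2,"tz":0,"claw":1},{"wx":0,"wy":0,"wz":0,"tx":0,"ty":2,"tz":0,"claw":1}]' >/dev/null; python3 st.py
python3 -m handwheel '[{"wx":0,"wy":0,"wz":0,"tx":0,"ty":1,"tz":0,"claw":1},{"wx":0,"wy":0,"wz":0,"tx":0,"ty":2,"tz":0,"claw":1},{"wx":0,"wy":0,"wz":0,"tx":0,"ty":2,"tz":0,"claw":1},{"wx":0,"wy":0,"wz":0,"tx":0,"ty":2,"tz":0,"claw":1}]' >/dev/null; python3 st.py
```

```text
travel 95.88 lat -0.08 z 90.21 F -2.68
travel 97.86 lat -0.04 z 90.24 F -2.83
travel 99.72 lat -0.07 z 90.20 F -3.32
travel 101.60 lat -0.10 z 90.20 F -4.53
```

```bash
cat >> st.py <<'E'
c=cap('wrist');P=cloud(c);X=(P[...,:2]-s['tool_pos'][:2])@np.c_[[h[1],-h[0]],h]
q=(abs(X[...,0]+22)<13)
car=q&(abs(P[...,2]-49.5)<3)&(X[...,1]>20)&(X[...,1]<90); pad=q&(P[...,2]>40)&(P[...,2]<46.5)&(X[...,1]>78)&(X[...,1]<103)
pp=X[pad][:,1];print('car front %.2f'%np.percentile(X[car][:,1],98),'pad',len(pp),np.percentile(pp,[5,50,95]).round(2))
E
python3 st.py
python3 -m handwheel '[{"wx":0,"wy":0,"wz":0,"tx":0,"ty":1,"tz":0,"claw":1},{"wx":0,"wy":0,"wz":0,"tx":0,"ty":2,"tz":0,"claw":1},{"wx":0,"wy":0,"wz":0,"tx":0,"ty":2.4,"tz":0,"claw":1},{"wx":0,"wy":0,"wz":0,"tx":0,"ty":2.4,"tz":0,"claw":1}]' >/dev/null; python3 st.py
python3 -m handwheel '[{"wx":0,"wy":0,"wz":0,"tx":0,"ty":1,"tz":0,"claw":1},{"wx":0,"wy":0,"wz":0,"tx":0,"ty":2,"tz":0,"claw":1},{"wx":0,"wy":0,"wz":0,"tx":0,"ty":2,"tz":0,"claw":1},{"wx":0,"wy":0,"wz":0,"tx":0,"ty":2,"tz":0,"claw":1}]' >/dev/null; python3 st.py
python3 -m handwheel '[{"wx":0,"wy":0,"wz":0,"tx":0,"ty":1,"tz":0,"claw":1},{"wx":0,"wy":0,"wz":0,"tx":0,"ty":2,"tz":0,"claw":1},{"wx":0,"wy":0,"wz":0,"tx":0,"ty":2,"tz":0,"claw":1},{"wx":0,"wy":0,"wz":0,"tx":0,"ty":2,"tz":0,"claw":1}]' >/dev/null; python3 st.py
```

```text
travel 101.60 lat -0.10 z 90.20 F -4.53
car front 72.49 pad 710 [ 88.38  91.85 101.99]
travel 103.83 lat -0.08 z 90.19 F -7.09
car front 72.67 pad 753 [ 86.13  89.98 100.61]
travel 105.74 lat -0.06 z 90.20 F -5.50
car front 72.55 pad 750 [84.16 87.94 99.32]
travel 107.65 lat -0.07 z 90.17 F -7.68
car front 72.37 pad 738 [82.31 86.24 97.82]
```

```bash
python3 - <<'E'
from h import *
c=load('wrist');s=robot.get_state()
def T(p,q): M=np.eye(4);M[:3,:3]=R.from_quat(q).as_matrix();M[:3,3]=p;return M
C=np.linalg.inv(T(s['tool_pos'],s['orientation']))@c['extrinsics']
h=np.array([np.cos(np.radians(71.1)),np.sin(np.radians(71.1))]);hx=np.array([h[1],-h[0]])
cv2.imwrite('pics/w4.png',c['color'][:,:,::-1])
V={'w1':([459.01,-109.95,230.94],[.16638,.98606,.00022,-.00055],0),'w2':([460.09,-107.01,142.64],[.16344,.98655,-.00021,.00088],0),'w4':(s['tool_pos'],s['orientation'],107.65)}
o=np.array([459.2,-109.0])
for n,(p,q,t) in V.items():
    g=cv2.imread('pics/%s.png'%n,0).astype(float);d=dict(c);d['extrinsics']=T(p,q)@C
    out=[]
    for xo in (-30,-22,-14):
        # sample brightness along slide at z=45 and fixed lateral
        ys=np.arange(70,125,.25);W=np.array([np.r_[o+hx*xo+h*(y+t),45] for y in ys])
        E=np.linalg.inv(d['extrinsics']);k=W@E[:3,:3].T+E[:3,3];sl=k[:,:2]/k[:,2:];r=(sl**2).sum(1,keepdims=True);sl=sl*(1+float(c['k1'])*r)
        K=c['camera_matrix'];uv=sl*[K[0,0],K[1,1]]+[K[0,2],K[1,2]]
        I=cv2.remap(g.astype(np.float32),uv[:,0].astype(np.float32)[None],uv[:,1].astype(np.float32)[None],1)[0]
        dk=I<45;j=np.where(dk)[0]
        out.append((ys[j[0]],ys[j[-1]]) if len(j) else None)
        if xo==-22: print(n,I[::4].astype(int))
    print(n,out)
E
```

```text
w1 [133 132 114  84  69  65  66  81  88  86  86  85  86  90  76  29  10  14
  11  11   9  12  18  21  25  23  22  25  17  91 135 137 133 133 133 133
 132 132 133 133 134 133 133 132 132 133 132 133 133 132 132 133 132 132
 132]
w1 [(np.float64(88.5), np.float64(98.5)), (np.float64(84.75), np.float64(98.25)), (np.float64(85.25), np.float64(98.75))]
w2 [138 130  83  74  72  76  88  88  88  88  90  85  23  12  13  14  15  12
  15  15  13  16  21  21  23  25  22  24 110 143 138 137 138 138 138 137
 138 137 137 137 137 138 138 136 137 137 137 137 136 137 136 137 136 137
 136]
w2 [(np.float64(86.5), np.float64(97.0)), (np.float64(81.75), np.float64(97.25)), (np.float64(81.5), np.float64(97.25))]
w4 [159 162  88  89  83  20  14  19  14  16  16  14  14  17  17  16  21  16
  17  66 110  81  84  85  86  85  88  87  87  87  92  93  93  96  95  93
  92  96 106  91  83  84  84  87  88  87  48  30  33  37  34  33  33  33
  33]
w4 [(np.float64(77.0), np.float64(124.75)), (np.float64(74.75), np.float64(124.75)), (np.float64(75.0), np.float64(88.75))]
```

View pics/w4.png

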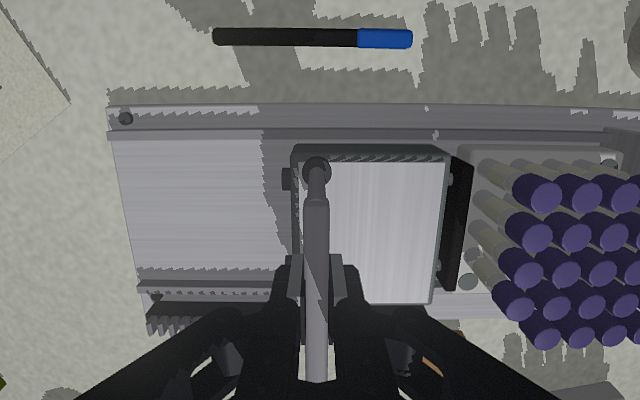

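The pad is in about 8.5–9 mm at 107.65 mm travel, so the tray met the fence at about 98.8. The notch at 104 mm (about 5 mm in) is closer to halfway than the one at 112 mm (about 13 mm in). I'll move back over 104 with the bar still up.

```bash
python3 -m handwheel '[{"wx":0,"wy":0,"wz":0,"tx":0,"ty":-1,"tz":0,"claw":1},{"wx":0,"wy":0,"wz":0,"tx":0,"ty":-2,"tz":0,"claw":1},{"wx":0,"wy":0,"wz":0,"tx":0,"ty":-3,"tz":0,"claw":1},{"wx":0,"wy":0,"wz":0,"tx":0,"ty":-3.7,"tz":0,"claw":1},{"wx":0,"wy":0,"wz":0,"tx":0,"ty":-3.7,"tz":0,"claw":1},{"wx":0,"wy":0,"wz":0,"tx":0,"ty":-3.7,"tz":0,"claw":1}]' >/dev/null; python3 st.py
```

```text
travel 104.40 lat -0.07 z 90.22 F -3.31
car front 72.60 pad 759 [ 85.54  89.32 100.38]
```

```bash
python3 -m handwheel '[{"wx":0,"wy":0,"wz":0,"tx":0,"ty":-0.5,"tz":0,"claw":1},{"wx":0,"wy":0,"wz":0,"tx":0,"ty":-0.5,"tz":0,"claw":1},{"wx":0,"wy":0,"wz":0,"tx":0,"ty":-0.5,"tz":1,"claw":1},{"wx":0,"wy":0,"wz":0,"tx":0,"ty":-0.5,"tz":2,"claw":1},{"wx":0,"wy":0,"wz":0,"tx":0,"ty":-0.5,"tz":3,"claw":1},{"wx":0,"wy":0,"wz":0,"tx":0,"ty":-0.5,"tz":4,"claw":1},{"wx":0,"wy":0,"wz":0,"tx":0,"ty":-0.5,"tz":5,"claw":1},{"wx":0,"wy":0,"wz":0,"tx":0,"ty":-0.5,"tz":5,"claw":1}]'; python3 st.py
```

```text
t: 11.05
tool_pos: [492.8, -10.6, 85.2]
orientation: [0.164, 0.986, -0.001, 0.0]
ft_force: [5.0, -4.5, -13.2]
width: 9.2
grip_force: 48.9
travel 103.95 lat -0.06 z 85.18 F -2.68
car front 72.53 pad 780 [ 86.05  89.89 100.6 ]
```

```bash
python3 -m handwheel '[{"wx":0,"wy":0,"wz":0,"tx":0,"ty":0,"tz":1,"claw":1},{"wx":0,"wy":0,"wz":0,"tx":0,"ty":0,"tz":2,"claw":1},{"wx":0,"wy":0,"wz":0,"tx":0,"ty":0,"tz":3,"claw":1},{"wx":0,"wy":0,"wz":0,"tx":0,"ty":0,"tz":4,"claw":1},{"wx":0,"wy":0,"wz":0,"tx":0,"ty":0,"tz":4.5,"claw":1},{"wx":0,"wy":0,"wz":0,"tx":0,"ty":0,"tz":4.5,"claw":1}]'; python3 st.py
```

```text
t: 11.7
tool_pos: [492.8, -10.6, 80.8]
orientation: [0.164, 0.986, -0.001, 0.0]
ft_force: [4.8, -5.1, -11.8]
width: 9.2
grip_force: 49.0
travel 103.97 lat -0.05 z 80.76 F -3.22
car front 72.62 pad 798 [ 86.09  89.78 100.66]
```

Now 0.5 mm above fully down and seated in the notch. I'll open the gripper and back straight up.

```bash
python3 -m handwheel '[{"wx":0,"wy":0,"wz":0,"tx":0,"ty":0,"tz":0.5,"claw":1},{"wx":0,"wy":0,"wz":0,"tx":0,"ty":0,"tz":0.5,"claw":0.5},{"wx":0,"wy":0,"wz":0,"tx":0,"ty":0,"tz":0.5,"claw":0},{"wx":0,"wy":0,"wz":0,"tx":0,"ty":0,"tz":0.5,"claw":-0.3},{"wx":0,"wy":0,"wz":0,"tx":0,"ty":0,"tz":0.5,"claw":-0.3},{"wx":0,"wy":0,"wz":0,"tx":0,"ty":0,"tz":-10,"claw":-0.3},{"wx":0,"wy":0,"wz":0,"tx":0,"ty":0,"tz":-40,"claw":-0.3},{"wx":0,"wy":0,"wz":0,"tx":0,"ty":0,"tz":-80,"claw":-0.3},{"wx":0,"wy":0,"wz":0,"tx":0,"ty":0,"tz":-120,"claw":-0.3},{"wx":0,"wy":0,"wz":0,"tx":0,"ty":0,"tz":-150,"claw":-0.3},{"wx":0,"wy":0,"wz":0,"tx":0,"ty":0,"tz":-150,"claw":-0.3},{"wx":0,"wy":0,"wz":0,"tx":0,"ty":0,"tz":-150,"claw":-0.3}]'; python3 - <<'E'
from h import *
c=cap('wrist');s=robot.get_state();P=cloud(c)
h=np.array([np.cos(np.radians(71.1)),np.sin(np.radians(71.1))]);hx=np.array([h[1],-h[0]])
X=(P[...,:2]-[459.2,-109.0])@np.c_[hx,h]
m=(P[...,2]>95)&(P[...,2]<125)&(abs(X[...,1]-104)<10)&(abs(X[...,0])<60)
print('bar',np.percentile(P[m][:,2],[5,50,95]),X[m].mean(0)-[0,104])
q=abs(X[...,0]+10)<10
for n,lo,hi,a,b in(('pad',40,46.5,170,210),('fence',50,60,285,315),('traytop',28,36,190,225)):
    y=X[q&(P[...,2]>lo)&(P[...,2]<hi)&(X[...,1]>a)&(X[...,1]<b)][:,1];print(n,len(y),np.percentile(y,[2,50,98]) if len(y) else '')
i=cv2.resize(c['color'][80:320,220:560],(800,565),interpolation=cv2.INTER_CUBIC);cv2.imwrite('pics/w5.png',i[:,:,::-1])
E
```

```text
t: 12.95
tool_pos: [492.7, -10.0, 231.6]
orientation: [0.164, 0.987, -0.0, 0.001]
ft_force: [-0.0, 1.1, -1.6]
width: 55.4
grip_force: 0.0
bar [103.48040961 105.29544529 106.46800894] [ 4.19432389 -0.51731728]
pad 202 [177.05226909 194.12276638 208.36694332]
fence 205 [297.46461354 300.87230644 306.19291771]
traytop 193 [190.6021372  203.08217021 219.02525702]
```

View pics/w5.png

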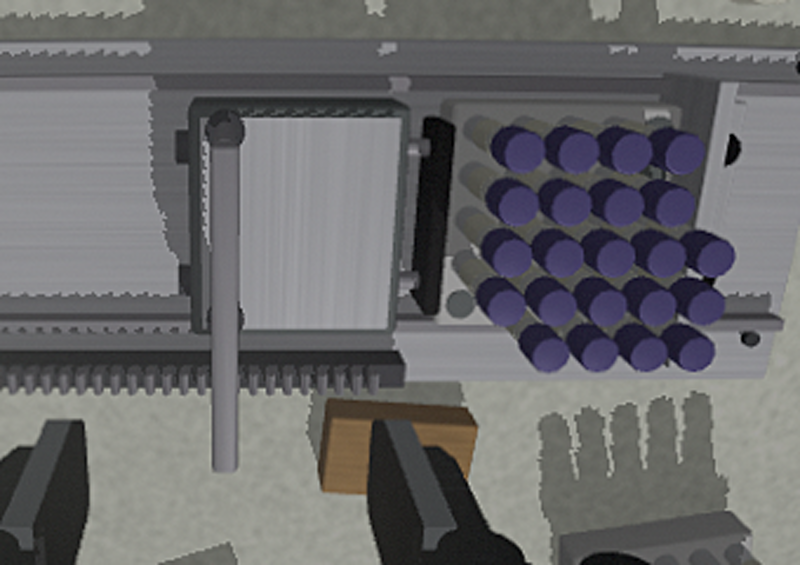

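The bar top reads 105.3 mm, the same as at the start, so the tooth is fully down. The pad (437,220 in the crop) is pressed on the tray, the tray is at the fence (705,110), and the gripper is clear.

```bash
python3 -c "
from plant import ticket
print(ticket.finish_job())"
```

```text
the job is handed in; nothing more can be done
None
```

The tray is locked against the end fence and the job is handed in: the tooth is fully down in the notch at 104 mm of carriage travel, and the pad is squeezed in about 5 mm of its 16 mm (half is 8 mm; the next notch would have given about 13 mm).

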